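# Nudge the yellow-padded cutlery bin shut

### The arm

A 6-joint arm with a two-finger parallel gripper is mounted at the origin on the work surface. World frame = base frame: x ahead of the robot, y to its left, z up, the work surface at z = 0. Lengths are in m, angles in rad, forces in N, time in s.
With the tool pointing down it reaches from about 0.3 to 0.875 m from the base axis. Payload 6.4 kg.
Tool frame: the origin (TCP) lies between the finger pads; the fingertips stand 25 mm ahead of it and the grasp point (between the pads) lies 6 mm ahead of it; z points along the fingers, y is the line along which they close (so a half turn about z gives the same grasp; the last joint's range is limited). The gripper opens to 85 mm and grips with 20 to 120 N. Pads are 22 mm wide; open, the fingers measure 114 mm over their backs; the gripper's body (76 mm by 85 mm) begins 54 mm behind the grasp point. The pads swing forward as they close: fully open they stand 13 mm farther back than shut.
Start: joints at [0.997, 0.181, 1.607, -0, 1.354, -0.206], TCP at [0.207, 0.537, 0.256] pointing down, gripper open.
Joint ranges: [-2.99, 2.99], [-0.89, 2.07], [0.3, 2.58], [-1.14, 4.28], [0, 2.63], [-3.12, 3.12]. Speed limits (rad/s): [2.57, 2.57, 3.01, 3.14, 3.14, 3.14].

### API

Orientations are given as a unit quaternion [w, x, y, z].
In Python, from bench import ctrl gives the robot as it stands.
- The arm moves only by the tool servo_tool, never from a script. Its argument "series" is text: rows parted by semicolons, each of 7 numbers parted by spaces: the gripper command: -1 is fully open, 1 is shut, values between are in proportion, then the shift along the tool's x, y, z in m, then the turn, a rotation vector about the tool's x, y, z in degrees. A call has 1 to 12 rows; each row is the pose to reach, as a shift and turn from the pose commanded when the call began, along the tool's axes at that moment; what a row does not reach only later rows make up. A row lasts 1/12 s, in which the tool goes at most 41.7 mm and 7.16 degrees, less where a joint would pass 70% of its speed; a pose out of reach is approached as far as the arm can. A call with a gripper value outside its range is refused whole. The fingers move at their own pace and stop on an object; the grip force is fixed at half the most. Time passes only in rows, so rows that repeat a pose let the fingers close. It gives the time, the measured TCP pose, the force, the opening and the grip force at its end, in the units of the state.
- ctrl.get_obs(): the state, without advancing time (a new reading comes with each control period).
- ctrl.camera(name): name is "scene" or "side" or "wrist"; returns a dict with "img" (480x640x3 uint8, red, green, blue), "z_map" (480x640 float32, m along the optical axis (not along the pixel's ray), 0 where there is no reading), "fovy" (degrees; the focal length in pixels is half the picture's height over the tangent of half this angle, whatever the lens; pixels are square), "cx", "cy" (the principal point, pixels), "k1" (the pictures are not rectified: a ray, as slopes to the right and down, at radius r is drawn at 1 + k1 r^2 times it, then the intrinsics apply), "extrinsics" (4x4, takes a point from camera to world coordinates); the wrist camera has in their place "T_tool_cam" (4x4, takes a point from camera to tool coordinates, whose origin is the TCP and whose axes are the flange's). Camera axes: x right, y down, z forward; pixel columns grow to the right and rows downward; lengths in m; the calibration is good to about 2 mm. A picture is of the moment at which its call begins: read the wrist's pose just before it.
- ctrl.hand_in(): hands the job in; it is judged then, once.
The state is a dict: "time_s": time; "q": joint angles; "dq": joint speeds; "joint_efforts": joint torques, N m; "eef_pos": TCP position; "eef_rot": TCP orientation; "wrist_force": force on the tool from outside, world axes, zero at the start; "torque": the same for the moment, N m; "opening": opening from 0.0 (shut) to 1.0 (fully open); "grasp_force": force on a finger pad.
Only numpy, scipy, OpenCV 4.12 (cv2) and the standard library are available. Lean on these libraries where they do the work, as an engineer would, in place of code of your own. Each camera call takes 0.05 s, during which the arm holds its last target. There are 200 camera calls.

### The job

Before the camper drives off, shut the tilted-out cutlery bin that has the yellow thumb pad: touch that pad with the fingertips and gently push the bin fully home into the red dish rack, then take the hand away. Do not touch the bin with the blue pad, which stays tilted out, and leave the espresso cup, coaster, jar and ladle where they are; nothing is to be gripped or lifted.

Things in the scene. Friction and masses are not known exactly. Their poses are not given: they have to be found in the camera images.
- rack: red plastic dish rack, fixed, 300 mm (x) by 380 mm (y), walls to 125 mm high, three upright plates to 182 mm high from 13 to 104 mm behind (+x of) its centre. Origin: centre of its underside. Its front (-x) faces the robot and carries two tilt-out bins, centred 90 mm left and right of its middle; which is on which side varies. Mounts share its heading
- yellow_mount: fixed hinge of the bin with the yellow pad. Origin: on the hinge axis, middle of the bin's lower front edge, 25 mm above the counter. x points level into the rack (the way to push), y along the hinge, z up. The red bin is 140 mm wide (y), 55 mm deep; its front wall rises 125 mm above the hinge, upright when shut; cutlery at its back reaches 13 mm above that wall
- yellow_bin (a joint): tilt of the bin with the yellow pad, rad: 0 = fully home (front wall upright), against a rubber stop; larger = tilted out with its top leaning towards the robot, up to 0.6. It starts at 0.35 to 0.55. The hinge is stiff: the bin stays where it is left, and takes about 3 to 4 N at the pad to move
- yellow_pad: yellow plastic thumb pad at the top of that bin's front wall: 60 mm wide, front plate 36 mm high and 8 mm proud of the wall, cap 6 mm thick reaching 30 mm back over the rim (yellow from above). Origin: middle of the plate's outer face, 107 mm above the hinge and 8 mm in front of it when shut, turning with the bin; x points into the bin, square to the face; z up the wall
- blue_mount: hinge mount of the other bin, the one with the blue pad; same make, origin and axes as yellow_mount. This bin must not be touched
- blue_bin (a joint): tilt of the bin with the blue pad, rad, measured like yellow_bin; starts at 0.35 to 0.55 and must stay as it is
- blue_pad: blue thumb pad of the other bin; same size, origin and axes as yellow_pad
- cup: white ceramic espresso cup, 64 mm across, 58 mm high, standing on the coaster; origin: centre of its underside. Leave alone
- coaster: square bamboo coaster, 95 by 95 by 8 mm, loose on the counter; origin: centre of its underside. Leave alone
- jar: closed glass jar, 72 mm across, 110 mm high, loose on the counter; origin: centre of its underside. Leave alone
- ladle: black nylon ladle, 306 mm long, lying on the counter in front of the rack, highest point about 32 mm; origin: on the counter near the middle of its length, x points to the 80 mm wide bowl at one end. Leave alone

How it is judged:
On the way, in this order (a step that is already met when the one before it is completed fails the run):
1. the fingers touch the yellow pad while its bin is still out (contact force between the fingers and yellow_pad above 0.3 N and value of joint yellow_bin above 0.08 rad), for 0.05 s.
2. the bin with the yellow pad is pushed home (value of joint yellow_bin below 0.05 rad), for 0.2 s.
At the end, for the whole second after the job is handed in: the yellow-padded bin is home (within 0.05 rad, about 5 mm at the pad) and at rest, the blue-padded bin is still tilted out within 8 mm of where it was, and the cup, coaster, jar and ladle are within 15 mm of where they stood, cup and jar upright (value of joint yellow_bin below 0.05 rad and velocity of joint yellow_bin between -0.05 and 0.05 rad/s and distance of blue_pad from where it was at the start of the episode below 0.008 m and value of joint blue_bin above 0.3 rad and distance of each of cup, coaster, jar, ladle from where it was at the start of the episode below 0.015 m and angle between each of cup, jar's own z axis and vertical below 0.15 rad); the robot touches nothing.
It fails at once if the yellow-padded bin is pushed hard or pinched (over 25 N) (contact force between any of the fingers, the arm and yellow_mount above 25 N).
It fails at once if the bin with the blue pad is touched or moved (contact force between any of the fingers, the arm and blue_mount above 0.5 N or distance of blue_pad from where it was at the start of the episode above 0.008 m).
It fails at once if the cup, coaster, jar or ladle is moved or lifted (over 15 mm) (distance of any of cup, coaster, jar, ladle from where it was at the start of the episode above 0.015 m).
It also fails if it takes over 32 s, if anything falls off the work surface, if the arm or the gripper's body presses on something with over 40 N, if the wrist force passes 120 N, or if a joint passes its speed limit or range.

## Working session

There is one attempt and no reset: what is moved stays moved. The work goes in short steps, Python scripts to look and compute and a tool call to move; the robot and the scene stay as the last step left them, time stands still between calls to the robot, and variables do not carry over. Pictures are saved under pics/ and viewed, at most 10 in all, crops included, and the job is handed in when it is done.

Besides the shell and the picture viewer there is one more tool, called after "Call:" as name(argument=value, ...), one argument or row to a line, values as JSON. servo_tool: Moves the arm, as the interface text tells. Its arguments: {"type":"object","properties":{"series":{"type":"string"}},"required":["series"]}

```bash
mkdir -p pics
cat > h.py <<'E'
import numpy as np, cv2
from bench import ctrl
def world(c,T=None):
    T=c.get("extrinsics") if T is None else T
    T=np.array(T); f=240/np.tan(np.radians(c["fovy"])/2)
    K=np.array([[f,0,c["cx"]],[0,f,c["cy"]],[0,0,1.]])
    v,u=np.mgrid[0:480,0:640]
    p=cv2.undistortPoints(np.stack([u,v],-1).reshape(-1,1,2).astype(float),K,np.array([c["k1"],0,0,0.])).reshape(480,640,2)
    z=c["z_map"][...,None].astype(float)
    P=np.concatenate([p*z,z],-1)@T[:3,:3].T+T[:3,3]
    P[c["z_map"]<=0]=np.nan
    return P
def hsv(c): return cv2.cvtColor(c["img"],cv2.COLOR_RGB2HSV)
def save(c,n): cv2.imwrite("pics/"+n,c["img"][...,::-1])
E
python3 - <<'E'
from h import *
for n in("scene","side"):
    c=ctrl.camera(n); save(c,n+".png"); P=world(c); H=hsv(c)
    for k,lo,hi in(("yel",20,35),("blue",95,130)):
        m=(H[...,0]>=lo)&(H[...,0]<=hi)&(H[...,1]>120)&(H[...,2]>70)
        nn,l,s,ce=cv2.connectedComponentsWithStats(m.astype(np.uint8))
        for i in range(1,nn):
            if s[i,4]>60: 
                q=P[l==i]; print(n,k,s[i],np.nanmedian(q,0).round(3),np.nanpercentile(q,3,axis=0).round(3),np.nanpercentile(q,97,axis=0).round(3))
print(ctrl.get_obs()["eef_pos"],ctrl.get_obs()["eef_rot"],ctrl.get_obs()["time_s"])
E
```

```text
scene yel [181 259  38  26 384] [ 0.457 -0.168  0.146] [ 0.352 -0.196  0.021] [ 0.469 -0.111  0.151]
scene blue [269 208  34  21 305] [0.473 0.009 0.149] [ 0.458 -0.018  0.141] [0.483 0.038 0.154]
scene blue [356 312  33  44 333] [ 0.726 -0.047  0.134] [ 0.723 -0.088  0.056] [ 0.728 -0.016  0.178]
scene blue [318 356  51  39 406] [ 0.723 -0.125  0.074] [ 0.72  -0.165  0.034] [ 0.726 -0.064  0.14 ]
side yel [390 170  15  24 209] [ 0.453 -0.158  0.143] [ 0.443 -0.196  0.119] [ 0.468 -0.134  0.15 ]
side blue [254 170  13  71 177] [ 0.724 -0.02   0.144] [ 0.722 -0.085  0.075] [ 0.727 -0.006  0.18 ]
side blue [261 183   9  45 131] [ 0.719 -0.047  0.131] [ 0.716 -0.088  0.084] [ 0.722 -0.036  0.153]
side blue [376 209  18  34 324] [0.47  0.023 0.148] [ 0.458 -0.012  0.126] [0.483 0.045 0.154]
[0.20648283 0.53616775 0.25548539] [-2.85380071e-04  1.82847807e-01  9.83140928e-01 -7.16632987e-04] 0.1
```

View pics/scene.png

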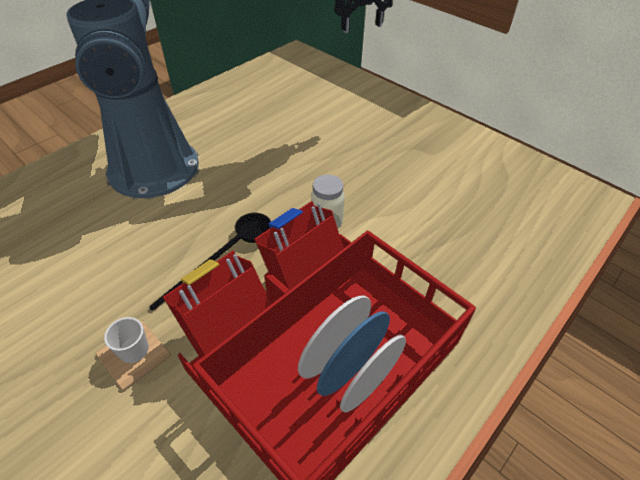

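View pics/side.png

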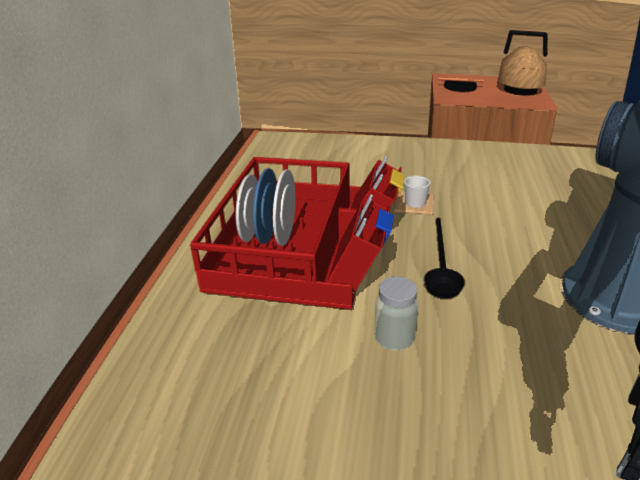

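Run:
```python
from h import *
c=ctrl.camera("scene"); P=world(c); H=hsv(c)
red=((H[...,0]<6)|(H[...,0]>174))&(H[...,1]>150)
top=red&(abs(P[...,2]-.125)<.004)&(P[...,0]>.5)
q=P[top][:,:2].astype(np.float32); r=cv2.minAreaRect(q*1000); print("rack",r,len(q))
for k,lo,hi in(("yel",20,35),("blue",95,130)):
    m=(H[...,0]>=lo)&(H[...,0]<=hi)&(H[...,1]>120)&(P[...,2]>.12)&(P[...,0]<.55)
    q=P[m]; q=q[np.isfinite(q).all(1)]; d=q-q.mean(0); w,V=np.linalg.eigh(np.cov(d.T)); print(k,q.mean(0).round(4),V.round(3).T, np.percentile(d@V,[2,98],axis=0).round(4))
for n,m in(("cup",(H[...,1]<40)&(P[...,1]<-.2)&(P[...,2]>.03)&(P[...,2]<.09)&(P[...,0]<.65)),("ladle",(H[...,2]<50)&(P[...,2]<.05)&(P[...,0]>.2)&(P[...,0]<.5))):
    q=P[m]; print(n,np.nanpercentile(q,[3,50,97],axis=0).round(3))
```

```text
rack ((656.25732421875, -85.09336853027344), (384.3233642578125, 311.2221374511719), 87.75431823730469) 5169
yel [ 0.4575 -0.1694  0.1453] [[-0.412  0.015  0.911]
 [ 0.91  -0.049  0.413]
 [-0.051 -0.999 -0.006]] [[-0.0033 -0.0167 -0.0292]
 [ 0.002   0.0118  0.0275]]
blue [0.459  0.0349 0.1558] [[ 0.327 -0.084  0.941]
 [ 0.842  0.478 -0.25 ]
 [-0.429  0.874  0.227]] [[-0.0153 -0.0245 -0.0554]
 [ 0.0139  0.0243  0.5921]]
cup [[ 0.381 -0.336  0.031]
 [ 0.4   -0.309  0.053]
 [ 0.44  -0.281  0.067]]
ladle [[ 0.316 -0.23   0.003]
 [ 0.349  0.016  0.015]
 [ 0.37   0.057  0.03 ]]
```

Call:
servo_tool(
  series="1 0 0 0 0 0 0",
)

```text
time_s: 0.23
eef_pos: [0.2066, 0.5363, 0.2558]
eef_rot: [-0.0, 0.183, 0.983, -0.0]
wrist_force: [0.5, 0.0, 0.3]
opening: 0.881
grasp_force: 0.0
```

Call:
servo_tool(
  series="1 -.017 -.024 0 0 0 0;1 -.035 -.049 0 0 0 0;1 -.052 -.074 0 0 0 0;1 -.070 -.098 0 0 0 0;1 -.087 -.123 0 0 0 0;1 -.105 -.148 0 0 0 0;1 -.122 -.172 0 0 0 0;1 -.140 -.197 0 0 0 0;1 -.157 -.222 0 0 0 0;1 -.175 -.246 0 0 0 0;1 -.192 -.271 0 0 0 0;1 -.21 -.296 0 0 0 0",
)

```text
time_s: 1.23
eef_pos: [0.2961, 0.1836, 0.2564]
eef_rot: [0.0, 0.183, 0.983, 0.0]
wrist_force: [0.8, 0.4, 0.6]
opening: 0.001
grasp_force: 0.0
```

Call:
servo_tool(
  series="1 -.017 -.024 0 0 0 -1.5;1 -.035 -.049 0 0 0 -3;1 -.052 -.074 0 0 0 -4.5;1 -.070 -.098 0 0 0 -6;1 -.087 -.123 0 0 0 -7.5;1 -.105 -.148 0 0 0 -9;1 -.122 -.172 0 0 0 -10.5;1 -.140 -.197 0 0 0 -12;1 -.157 -.222 0 0 0 -13.5;1 -.175 -.246 0 0 0 -15;1 -.192 -.271 0 0 0 -16.5;1 -.21 -.296 0 0 0 -18",
)

```text
time_s: 2.23
eef_pos: [0.3857, -0.1684, 0.2563]
eef_rot: [0.0, 0.026, 1.0, -0.0]
wrist_force: [0.6, 0.1, 0.5]
opening: 0.005
grasp_force: 0.0
```

Call:
servo_tool(
  series="1 0 0 0 0 0 0;1 0 0 0 0 0 0;1 0 0 0 0 0 0",
)

```text
time_s: 2.48
eef_pos: [0.3854, -0.1663, 0.2559]
eef_rot: [-0.0, 0.027, 1.0, 0.001]
wrist_force: [0.8, -0.3, 0.3]
opening: -0.004
grasp_force: 0.0
```

Run:
```python
from h import *
from scipy.spatial.transform import Rotation as R
o=ctrl.get_obs(); c=ctrl.camera("wrist"); save(c,"w1.png")
T=np.eye(4); T[:3,:3]=R.from_quat(np.roll(o["eef_rot"],-1)).as_matrix(); T[:3,3]=o["eef_pos"]
P=world(c,T@np.array(c["T_tool_cam"])); H=hsv(c)
m=(H[...,0]>=20)&(H[...,0]<=35)&(H[...,1]>120)&(P[...,2]>.1)
q=P[m]; q=q[np.isfinite(q).all(1)]; print(len(q),np.percentile(q,[2,50,98],axis=0).round(4))
```

```text
470 [[ 0.3746 -0.1523  0.1271]
 [ 0.4503 -0.1388  0.1422]
 [ 0.4634 -0.135   0.2745]]
```

View pics/w1.png

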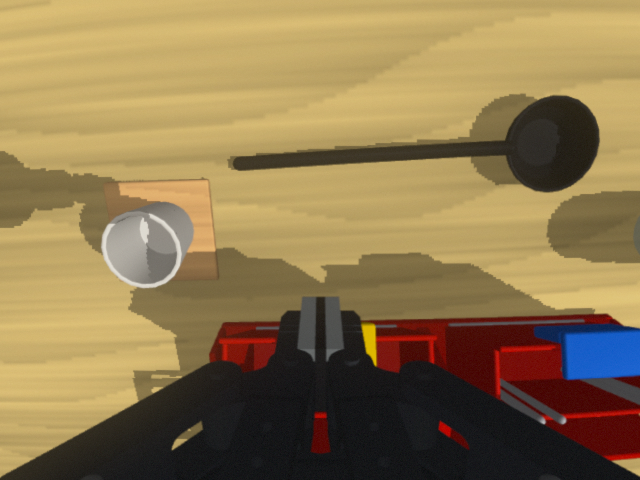

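The wrist view shows the shut fingers (cols 300-342) in front of the yellow pad, whose right edge is at col 376 (y ≈ -0.137, as expected). The blue pad is well to the right (col 565 and beyond) and the cup at col 145, both clear of the path. I'll lower the hand now.

Call:
servo_tool(
  series="1 0 0 .015 0 0 0;1 0 0 .03 0 0 0;1 0 0 .045 0 0 0;1 0 0 .06 0 0 0;1 0 0 .075 0 0 0;1 0 0 .09 0 0 0;1 0 0 .105 0 0 0;1 0 0 .116 0 0 0;1 0 0 .116 0 0 0;1 0 0 .116 0 0 0",
)

```text
time_s: 3.37
eef_pos: [0.3855, -0.1656, 0.1402]
eef_rot: [-0.0, 0.026, 1.0, 0.0]
wrist_force: [0.2, 0.0, -0.7]
opening: 0.003
grasp_force: 0.0
```

Call:
servo_tool(
  series="1 -.005 0 0 0 0 0;1 -.01 0 0 0 0 0;1 -.015 0 0 0 0 0;1 -.02 0 0 0 0 0;1 -.025 0 0 0 0 0;1 -.03 0 0 0 0 0;1 -.034 0 0 0 0 0;1 -.037 0 0 0 0 0;1 -.04 0 0 0 0 0;1 -.043 0 0 0 0 0;1 -.046 0 0 0 0 0;1 -.049 0 0 0 0 0",
)

```text
time_s: 4.37
eef_pos: [0.4341, -0.1693, 0.1402]
eef_rot: [-0.001, 0.027, 1.0, 0.0]
wrist_force: [-5.3, 0.1, 4.7]
opening: 0.0
grasp_force: 2.6
```

Call:
servo_tool(
  series="1 -.002 0 0 0 0 0;1 -.004 0 0 0 0 0;1 -.006 0 0 0 0 0;1 -.008 0 0 0 0 0;1 -.010 0 0 0 0 0;1 -.012 0 0 0 0 0;1 -.014 0 0 0 0 0;1 -.016 0 0 0 0 0;1 -.018 0 0 0 0 0;1 -.020 0 0 0 0 0;1 -.022 0 0 0 0 0;1 -.024 0 0 0 0 0",
)

```text
time_s: 5.37
eef_pos: [0.4589, -0.1708, 0.1403]
eef_rot: [0.0, 0.027, 1.0, 0.0]
wrist_force: [-2.3, 0.9, 1.9]
opening: -0.004
grasp_force: 1.5
```

Call:
servo_tool(
  series="1 -.002 0 0 0 0 0;1 -.004 0 0 0 0 0;1 -.006 0 0 0 0 0;1 -.008 0 0 0 0 0;1 -.009 0 0 0 0 0;1 -.010 0 0 0 0 0;1 -.011 0 0 0 0 0;1 -.012 0 0 0 0 0;1 -.012 0 0 0 0 0",
)

```text
time_s: 6.12
eef_pos: [0.4708, -0.1714, 0.1402]
eef_rot: [0.0, 0.027, 1.0, 0.0]
wrist_force: [-1.7, 0.5, 1.5]
opening: 0.002
grasp_force: 0.7
```

Call:
servo_tool(
  series="1 -.001 0 0 0 0 0;1 -.002 0 0 0 0 0;1 -.003 0 0 0 0 0;1 -.004 0 0 0 0 0;1 -.005 0 0 0 0 0;1 -.006 0 0 0 0 0",
)

```text
time_s: 6.62
eef_pos: [0.477, -0.1717, 0.1407]
eef_rot: [0.0, 0.027, 1.0, -0.0]
wrist_force: [-3.2, 2.8, 5.6]
opening: -0.0
grasp_force: 1.6
```

Run:
```python
from h import *
for n in("scene","side"):
    c=ctrl.camera(n); P=world(c); H=hsv(c)
    m=(H[...,0]>=20)&(H[...,0]<=35)&(H[...,1]>120)&(P[...,2]>.12)&(P[...,0]<.56)&(P[...,0]>.4)
    q=P[m]; print(n,len(q),np.nanpercentile(q,[3,50,97],axis=0).round(4).tolist())
    if n=="side": cv2.imwrite("pics/s2.png",cv2.resize(c["img"][140:320,300:480,::-1],None,fx=3,fy=3))
```

```text
scene 610 [[0.4885, -0.198, 0.1519], [0.5035, -0.1707, 0.1557], [0.5169, -0.1418, 0.1581]]
side 235 [[0.4902, -0.1904, 0.1235], [0.4997, -0.1471, 0.1552], [0.5163, -0.1351, 0.1622]]
```

View pics/s2.png

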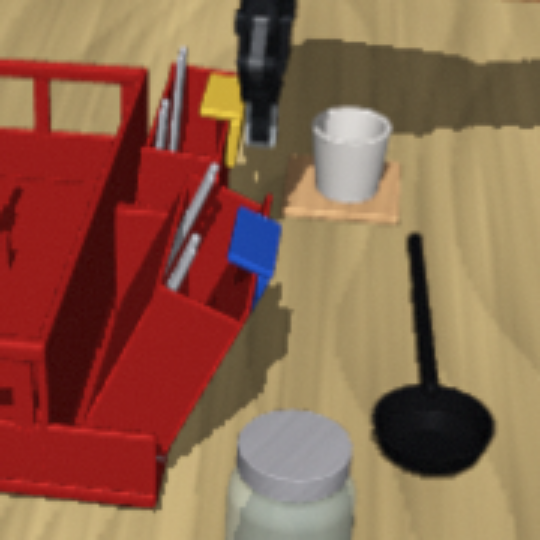

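The yellow bin (pad at crop ~(222,95)) is almost upright with the fingers against the pad, and the other things look undisturbed. I'll keep pushing gently until the force shows the stop.

Call:
servo_tool(
  series="1 -.001 0 0 0 0 0;1 -.002 0 0 0 0 0;1 -.003 0 0 0 0 0;1 -.003 0 0 0 0 0",
)

```text
time_s: 7.05
eef_pos: [0.4804, -0.172, 0.1411]
eef_rot: [0.001, 0.027, 1.0, -0.0]
wrist_force: [-2.3, 3.1, 6.2]
opening: 0.0
grasp_force: 1.1
```

Call:
servo_tool(
  series="1 -.001 0 0 0 0 0;1 -.0015 0 0 0 0 0;1 -.0015 0 0 0 0 0",
)

```text
time_s: 7.3
eef_pos: [0.482, -0.1721, 0.1413]
eef_rot: [0.001, 0.027, 1.0, -0.0]
wrist_force: [-1.4, 2.4, 8.8]
opening: 0.002
grasp_force: 1.4
```

Call:
servo_tool(
  series="1 .003 0 0 0 0 0;1 .006 0 0 0 0 0;1 .006 0 -.006 0 0 0;1 .006 0 -.012 0 0 0;1 .006 0 -.012 0 0 0",
)

```text
time_s: 7.72
eef_pos: [0.4759, -0.1722, 0.1537]
eef_rot: [0.001, 0.027, 1.0, -0.001]
wrist_force: [1.3, -0.4, 0.1]
opening: -0.002
grasp_force: 0.0
```

Call:
servo_tool(
  series="1 -.002 0 0 0 0 0;1 -.004 0 0 0 0 0;1 -.005 0 0 0 0 0;1 -.006 0 0 0 0 0;1 -.006 0 0 0 0 0",
)

```text
time_s: 8.13
eef_pos: [0.4813, -0.1719, 0.1521]
eef_rot: [-0.0, 0.027, 1.0, 0.0]
wrist_force: [0.8, -0.5, -0.6]
opening: -0.002
grasp_force: 0.0
```

Call:
servo_tool(
  series="1 -.001 0 0 0 0 0;1 -.002 0 0 0 0 0;1 -.002 0 0 0 0 0",
)

```text
time_s: 8.38
eef_pos: [0.483, -0.172, 0.1521]
eef_rot: [-0.0, 0.027, 1.0, 0.0]
wrist_force: [-1.2, -0.6, 0.7]
opening: -0.001
grasp_force: 0.8
```

Clean contact again, without the vertical load.

Call:
servo_tool(
  series="1 -.001 0 0 0 0 0;1 -.002 0 0 0 0 0;1 -.002 0 0 0 0 0",
)

```text
time_s: 8.63
eef_pos: [0.4852, -0.1721, 0.1523]
eef_rot: [-0.0, 0.027, 1.0, 0.0]
wrist_force: [-1.5, 0.9, 1.2]
opening: -0.001
grasp_force: 0.7
```

Call:
servo_tool(
  series="1 -.001 0 0 0 0 0;1 -.002 0 0 0 0 0;1 -.002 0 0 0 0 0",
)

```text
time_s: 8.88
eef_pos: [0.4873, -0.1723, 0.1523]
eef_rot: [0.0, 0.027, 1.0, 0.0]
wrist_force: [-1.1, 0.1, 0.5]
opening: -0.001
grasp_force: 0.6
```

Run:
```python
from h import *
for n in("scene","side"):
    c=ctrl.camera(n); P=world(c); H=hsv(c)
    m=(H[...,0]>=20)&(H[...,0]<=35)&(H[...,1]>120)&(P[...,2]>.12)&(P[...,0]<.56)&(P[...,0]>.4)
    q=P[m]; q=q[np.isfinite(q).all(1)];print(n,len(q),np.nanpercentile(q,[3,50,97],axis=0).round(4).tolist())
    t=q[q[:,2]>.15]; A=np.c_[t[:,:2],np.ones(len(t))]; print("slope",np.linalg.lstsq(A,t[:,2],rcond=None)[0].round(3))
```

```text
scene 652 [[0.4983, -0.1984, 0.151], [0.5135, -0.1712, 0.1555], [0.5272, -0.1422, 0.1577]]
slope [ 0.005 -0.001  0.153]
side 238 [[0.4996, -0.1918, 0.1246], [0.5092, -0.1509, 0.1555], [0.5266, -0.1359, 0.1586]]
slope [0.016 0.019 0.151]
```

Call:
servo_tool(
  series="1 -.001 0 0 0 0 0;1 -.002 0 0 0 0 0;1 -.002 0 0 0 0 0",
)

```text
time_s: 9.23
eef_pos: [0.4893, -0.1724, 0.1523]
eef_rot: [0.0, 0.027, 1.0, 0.0]
wrist_force: [-1.6, -0.0, 1.4]
opening: 0.0
grasp_force: 0.6
```

Call:
servo_tool(
  series="1 -.0005 0 0 0 0 0;1 -.001 0 0 0 0 0;1 -.001 0 0 0 0 0",
)

```text
time_s: 9.48
eef_pos: [0.49, -0.1725, 0.1523]
eef_rot: [-0.0, 0.027, 1.0, 0.0]
wrist_force: [-2.5, -0.1, 2.2]
opening: 0.0
grasp_force: 1.6
```

Call:
servo_tool(
  series="1 -.001 0 0 0 0 0;1 -.0015 0 0 0 0 0;1 -.0015 0 0 0 0 0",
)

```text
time_s: 9.73
eef_pos: [0.4901, -0.1724, 0.1523]
eef_rot: [-0.002, 0.027, 1.0, 0.0]
wrist_force: [-10.9, 1.4, 7.8]
opening: 0.0
grasp_force: 5.3
```

Call:
servo_tool(
  series="1 -.001 0 0 0 0 0;1 -.001 0 0 0 0 0",
)

```text
time_s: 9.9
eef_pos: [0.4902, -0.1724, 0.1522]
eef_rot: [-0.003, 0.027, 1.0, 0.0]
wrist_force: [-15.3, 0.5, 11.9]
opening: -0.001
grasp_force: 7.7
```

The bin is against the stop: the force rises and the TCP no longer moves. I'll back off and rise.

Call:
servo_tool(
  series="1 .005 0 0 0 0 0;1 .015 0 0 0 0 0;1 .03 0 0 0 0 0;1 .05 0 0 0 0 0;1 .07 0 0 0 0 0;1 .09 0 -.01 0 0 0;1 .1 0 -.03 0 0 0;1 .1 0 -.06 0 0 0;1 .1 0 -.09 0 0 0;1 .1 0 -.1 0 0 0;1 .1 0 -.1 0 0 0;1 .1 0 -.1 0 0 0",
)

```text
time_s: 10.9
eef_pos: [0.3928, -0.1673, 0.252]
eef_rot: [0.001, 0.027, 1.0, -0.0]
wrist_force: [0.8, 0.6, -0.5]
opening: 0.002
grasp_force: 0.0
```

Run:
```python
from h import *
for n in("scene","side"):
    c=ctrl.camera(n); P=world(c); H=hsv(c); save(c,n+"3.png")
    for k,lo,hi in(("yel",20,35),("blue",95,130)):
        m=(H[...,0]>=lo)&(H[...,0]<=hi)&(H[...,1]>120)&(P[...,2]>.12)&(P[...,2]<.17)&(P[...,0]<.56)&(P[...,0]>.4)
        print(n,k,np.nanpercentile(P[m],[3,50,97],axis=0).round(4).tolist())
print(ctrl.get_obs()["wrist_force"])
```

```text
scene yel [[0.5016, -0.1985, 0.1509], [0.5163, -0.171, 0.1555], [0.53, -0.142, 0.1574]]
scene blue [[0.4574, -0.0177, 0.1408], [0.4726, 0.0084, 0.1489], [0.4833, 0.0378, 0.1536]]
side yel [[0.5008, -0.1925, 0.1241], [0.509, -0.1561, 0.155], [0.5289, -0.1363, 0.1583]]
side blue [[0.4584, -0.0099, 0.1302], [0.47, 0.0237, 0.1483], [0.4834, 0.0449, 0.1542]]
[ 0.75222753 -0.05867218 -0.09838899]
```

View pics/side3.png

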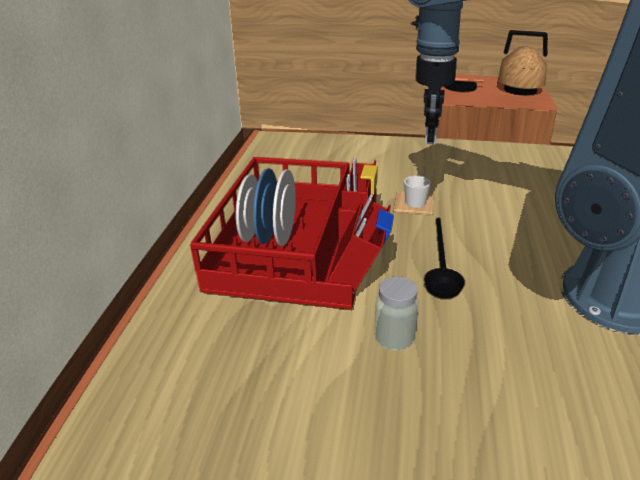

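The yellow bin stands upright at (370,180). The blue bin (385,222), cup, coaster, jar and ladle are where they started, and the hand is clear.

```bash
python3 -c "
from bench import ctrl
print(ctrl.hand_in())"
```

```text
the job is handed in; nothing more can be done
None
```

The yellow-padded bin is pushed home against its stop, the blue bin and the loose things look unmoved in the final camera check, the hand is clear, and the job is handed in (no verdict was returned).

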